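# Clear the block plane off a tool box and hold its lid open for fitting the stay

## Task

Help me fit the lid stay to the pine tool box: take the block plane off the closed lid and set it down, without dropping it, sole down and wholly on the grey bench mat, touching nothing there, and leave the chisel, screwdriver and screw tin where they lie. Then lift the lid by its steel handle and hold it still, open 60 degrees from closed; it falls shut if let go, so do not let it slam. Finish while you are still holding it there by the handle.

Things in the scene. Friction and masses are not known exactly. Their poses are not given: they have to be found in the camera images.
- box: Pine tool box standing fixed on the bench, 190 (x) by 360 (y) by 125 mm high without its lid; origin: centre of its underside. Its front faces its own -x, towards the robot. The closed lid's flat top is 141 mm above the bench and overhangs the front by 16 mm and each side by 16 mm.
- lid: The wooden lid (about 0.6 to 1 kg), 206 by 392 mm, 16 mm thick, with a skirt hanging 24 mm below the panel round its front and sides. Origin on the hinge line, at the middle of the box's back upper edge (in the box frame x +95, y 0, z 125 mm). Closed, its axes are parallel to the box's; the panel reaches from the origin to x = -206 mm and from z = 0 to +16 mm, and it turns with the lid about its y axis.
- lid_hinge (a joint): Opening angle of the lid in rad: 0 closed, growing as the front edge goes up and back towards +x of the box; stops at 1.75. 60 degrees is 1.047. Hinge line along the box's y axis through the origin of lid. It moves freely, has no spring or stay, and falls shut from any angle below 90 degrees.
- handle: Dark steel D-shaped pull handle on the front of the lid's skirt, part of the lid: a round bar 10 mm thick and 110 mm long, parallel to the box's y axis, on two legs at its ends, standing 40 mm (to the bar's centre line) out from the skirt, so there is a clear gap of 35 mm behind the bar. Its origin is on the skirt's face in the middle of the handle, axes those of the lid.
- handle_mid (a point): Middle of the handle's bar, on its centre line. In the lid's frame at x -246, y 0, z -4 mm: 121 mm above the bench when closed, about 336 mm at 60 degrees.
- plane: Iron block plane with bright cap and brass front knob, lying sole down on the lid, 160 long (its x, toe to +x) by 50 wide (its y) by 48 mm high, 0.5 to 0.9 kg; origin: centre of the sole. Loose.
- plane_center (a point): Centre of the plane, 24 mm above its sole, axes those of the plane. The cheeks are flat, parallel and 50 mm apart from 5 to 33 mm above the sole and from 60 mm behind to 44 mm ahead of the centre: grip across them (along the plane's y).
- plane_toe_l (a point): The front left corner of the plane's sole (in the plane's frame x + 80, y + 25 mm, z 0).
- plane_toe_r (a point): The front right corner of the plane's sole (in the plane's frame x + 80, y - 25 mm, z 0).
- plane_heel_l (a point): The back left corner of the plane's sole (in the plane's frame x - 80, y + 25 mm, z 0).
- plane_heel_r (a point): The back right corner of the plane's sole (in the plane's frame x - 80, y - 25 mm, z 0).
- mat: Grey bench mat, fixed, flat, 300 (x) by 260 (y) by 4 mm thick; origin: centre of its underside. Its far part (beyond about x +75 mm in its own frame) has the chisel on it; the near part is free.
- chisel: Wood chisel with a blue handle, 240 mm long and 26 mm thick, lying roughly across the far part of the mat (its x axis along its length). Leave it alone.
- screwdriver: Red-handled screwdriver, 200 mm long and 26 mm thick, lying on the bench in front of the box, lengthwise along the box's front. Leave it alone.
- screw_tin: Open round tin of screws, 76 mm across and 42 mm high, standing on the bench just off the mat's near edge; origin: centre of its underside. Leave it alone.

How it is judged:
By the outcome, as a careful person would: the job done as asked, in the order asked, and still so for the second after the job is handed in, while the arm keeps its last pose, push and grip.
It also fails if it takes over 64 s, if anything falls off the work surface, if the arm or the gripper's body presses on something with over 40 N, if the wrist force passes 120 N, or if a joint passes its speed limit or range.

## Robot

A 7-joint arm with a two-finger parallel gripper is mounted at the origin on the work surface. World frame = base frame: x ahead of the robot, y to its left, z up, the work surface at z = 0. Lengths are in m, angles in rad, forces in N, time in s.
With the tool pointing down it reaches from about 0.4 to 0.875 m from the base axis. Payload 4.4 kg.
Tool frame: the origin (TCP) lies at the very end of the fingers, on their centre line; the grasp point (between the pads) lies 19 mm behind it; z points along the fingers, y is the line along which they close (so a half turn about z gives the same grasp; the last joint's range is limited). The gripper opens to 85 mm and grips with 20 to 120 N. Pads are 22 mm wide; open, the fingers measure 114 mm over their backs; the gripper's body (76 mm by 85 mm) begins 54 mm behind the grasp point. The pads swing forward as they close: fully open they stand 13 mm farther back than shut.
Start: joints at [1.051, 0.628, 0.038, 1.517, -0.027, 0.996, -0.02], TCP at [0.285, -0.584, 0.231] pointing down, gripper open.
Joint ranges: [-3.06, 3.06], [-0.37, 2.12], [-1.25, 1.32], [0.18, 2.47], [-1.1, 4.24], [0.23, 1.98], [-2.94, 2.94]. Speed limits (rad/s): [2.57, 2.57, 3.14, 3.14, 3.14, 3.14, 3.14].

## Interface

Orientations are given as a unit quaternion [x, y, z, w].
In Python, from bench import bot gives the robot as it stands.
- The arm moves only by the tool move_arm, never from a script. Its argument "deltas" is a list of rows, each a list of 3 entries, a list of its own where there are three numbers: the shift along the tool's x, y, z in units of 40 cm (1.0 is 40 cm), then the turn, a rotation vector about the tool's x, y, z in units of 360 degrees (1.0 is 360 degrees), then the finger opening in mm, from 0 to 85.4. A call has 1 to 20 rows; each row shifts and turns the commanded pose from where the row before left it, along the tool's axes as they then stand; what a row does not reach is not made up. A row lasts 1/10 s, in which the tool goes at most 50 mm and 8.59 degrees, less where a joint would pass 70% of its speed; a pose out of reach is approached as far as the arm can. A call with a number of a shift or a turn outside -1 to 1 is refused whole. A call with a gripper value outside its range is refused whole. The fingers move at their own pace and stop on an object; "grip_force" is the grip in N (left out, the last holds). Time passes only in rows, so rows that do not move let the fingers close. It gives the time, the measured TCP pose, the force, the opening and the grip force at its end, in the units of the state.
- bot.read_state(): the state, without advancing time (a new reading comes with each control period).
- bot.grab_frame(name): name is "scene" or "top"; returns a dict with "image" (384x512x3 uint8, blue, green, red), "mtx" (3x3 intrinsics, pixels), "D" ([k1, k2, p1, p2, k3] as OpenCV has them; the pictures are not rectified), "T" (4x4, takes a point from camera to world coordinates). Camera axes: x right, y up, looking along -z (the intrinsics and any distortion apply to the point x, -y, -z); pixel columns grow to the right and rows downward; lengths in m; the calibration is good to about 2 mm. A picture is of the moment at which its call begins. There is no depth.
- bot.finish_job(): hands the job in; it is judged then, once.
Trained networks look in the newest picture that a camera, given by its name, has taken for a name from the list of things; names that differ only in an ending like _2 or _b are one class to them, and where a whole thing is asked for, a point or a joint stands for the part that bears it (a point fixed in the world has none). Each returns a list of dicts, best first, with "p" (0 to 1); they miss things now and then, are a little off and sometimes report something else, mostly with a low value. They report only what shows in the picture. A call takes as long as a camera call.
- bot.search_frame(camera, label): "position" ([row, column] as shares, 0 to 1, of the picture: columns of its width, rows of its height, amid what is visible of it).
- bot.trace(camera, label): "mask" (384x512 bool, what is visible of it) and "position" ([row, column] as shares, 0 to 1, of the picture: columns of its width, rows of its height, amid what is visible of it).
The state is a dict: "clock": time; "qpos": joint angles; "qd": joint speeds; "tau": joint torques, N m; "tcp_pos": TCP position; "orientation": TCP orientation; "ft_force": force on the tool from outside, world axes, zero at the start; "moment": the same for the moment, N m; "grip_width": finger opening in m; "gripper_force": force on a finger pad.
Only numpy, scipy, OpenCV 4.12 (cv2) and the standard library are available. Lean on these libraries where they do the work, as an engineer would, in place of code of your own. Each camera call takes 0.05 s, during which the arm holds its last target. There are 200 camera calls.

## Working session

There is one attempt and no reset: what is moved stays moved. The work goes in short steps, Python scripts to look and compute and a tool call to move; the robot and the scene stay as the last step left them, time stands still between calls to the robot, and variables do not carry over. Pictures are saved under pics/ and viewed, at most 10 in all, crops included, and the job is handed in when it is done.

Besides the shell and the picture viewer there is one more tool, called after "Emit:" in YAML: its name, and indented under it one key for each argument. move_arm: Moves the arm, as the interface text tells. Its arguments: {"type":"object","properties":{"deltas":{"type":"array","items":{"type":"array"}},"grip_force":{"type":"number"}},"required":["deltas"]}

```bash
mkdir -p pics
cat > h.py <<'E'
import numpy as np, cv2
from bench import bot
from scipy.spatial.transform import Rotation as R
def ray(f,px):
    u=cv2.undistortPoints(np.array([[px]],float),np.array(f["mtx"],float),np.array(f["D"],float))[0,0]
    T=np.array(f["T"]); return T[:3,3], T[:3,:3]@np.array([u[0],-u[1],-1.])
def at(f,px,z):
    o,d=ray(f,px); return o+d*(z-o[2])/d[2]
def proj(f,P):
    T=np.array(f["T"]); p=(np.asarray(P,float).reshape(-1,3)-T[:3,3])@T[:3,:3]
    p=p*[1,-1,-1]
    return cv2.projectPoints(p,np.zeros(3),np.zeros(3),np.array(f["mtx"],float),np.array(f["D"],float))[0][:,0]
def corners(mask):
    c=max(cv2.findContours(mask.astype(np.uint8),0,2)[0],key=cv2.contourArea)
    return c[:,0].astype(float)
E
python3 - <<'E'
from h import *
ims=[]
for n in("scene","top"):
    f=bot.grab_frame(n); ims.append(f["image"]); cv2.imwrite(f"pics/{n}0.png",f["image"])
    print(n,np.array(f["T"])[:3,3].round(3))
    for l in("box","lid","handle","handle_mid","plane","plane_toe_l","plane_toe_r","plane_heel_l","plane_heel_r","plane_center","mat","chisel","screwdriver","screw_tin"):
        r=bot.search_frame(n,l)[:2]
        print(l,[(round(x["p"],2),round(x["position"][1]*512,1),round(x["position"][0]*384,1)) for x in r])
E
```

```text
scene [ 1.33  -0.58   0.729]
box [(0.78, 204.9, 236.9)]
lid [(0.85, 203.3, 222.6)]
handle [(0.62, 187.0, 189.5), (0.51, 329.8, 190.3)]
handle_mid [(0.41, 184.7, 190.7)]
plane [(0.69, 177.6, 212.2)]
plane_toe_l [(0.69, 178.5, 212.3)]
plane_toe_r [(0.69, 178.5, 212.3)]
plane_heel_l [(0.79, 178.2, 216.0)]
plane_heel_r [(0.79, 178.2, 216.0)]
plane_center [(0.75, 174.5, 213.8), (0.71, 201.5, 221.6)]
mat [(0.8, 328.1, 190.4)]
chisel [(0.69, 346.6, 205.0)]
screwdriver []
screw_tin [(0.51, 296.5, 165.0)]
top [ 0.294 -0.021  1.452]
box [(0.88, 340.9, 190.4)]
lid [(0.65, 340.9, 192.9)]
handle [(0.62, 332.0, 236.8)]
handle_mid [(0.61, 338.7, 233.6), (0.33, 375.0, 182.9)]
plane [(0.82, 370.4, 183.1)]
plane_toe_l [(0.65, 372.5, 181.7)]
plane_toe_r [(0.65, 372.5, 181.7)]
plane_heel_l [(0.97, 370.8, 183.7)]
plane_heel_r [(0.97, 370.8, 183.7)]
plane_center [(0.72, 371.5, 183.3)]
mat [(0.68, 173.6, 203.1)]
chisel [(0.83, 178.3, 158.6)]
screwdriver [(0.68, 344.9, 264.3), (0.37, 369.9, 183.2)]
screw_tin [(0.67, 167.8, 265.9)]
```

```bash
python3 -c "
import cv2;a=cv2.imread('pics/top0.png');cv2.imwrite('pics/t.png',cv2.resize(a,(800,600)))"
```

```text
(no output)
```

View pics/top0.png

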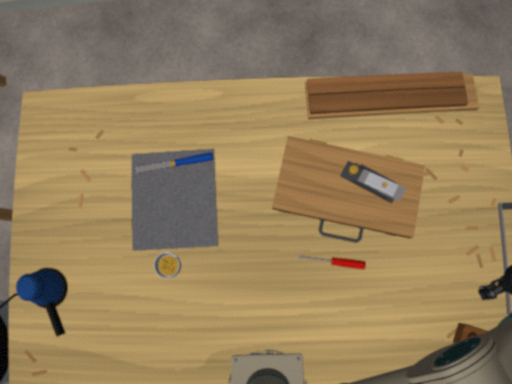

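View pics/scene0.png

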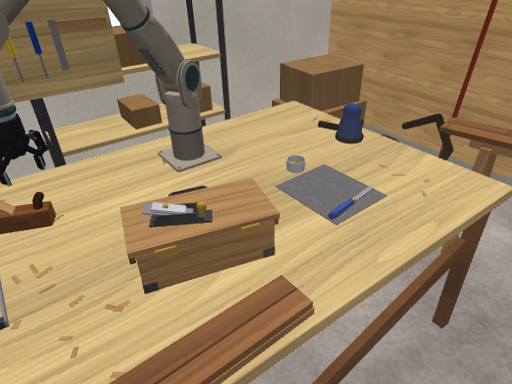

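The top view shows the mat at (174,200), chisel along its upper edge, tin at (168,265), lid with corners about (288,137), (424,165), (412,237), (273,209), handle at (341,235), plane at (371,182) with its knob (toe) to the upper left. The scene view agrees with this. I'll fit the poses from masks next.

```bash
cat > m.py <<'E'
from h import *
from scipy.optimize import minimize
def fit(f,mask,P,x0):  # P: 3D points (local, world z) ; silhouette IoU fit of x,y,yaw
    m=cv2.GaussianBlur(mask.astype(np.float32)*1,(0,0),1)
    S=4
    def cost(x):
        c,s=np.cos(x[2]),np.sin(x[2]); W=np.c_[x[0]+c*P[:,0]-s*P[:,1],x[1]+s*P[:,0]+c*P[:,1],P[:,2]]
        q=cv2.convexHull(((proj(f,W)+.5)*S*16-8).astype(np.int32).reshape(-1,1,2))
        a=np.zeros((384*S,512*S),np.uint8); cv2.fillConvexPoly(a,q,1,shift=4)
        a=cv2.resize(a.astype(np.float32),(512,384),interpolation=cv2.INTER_AREA)
        a=cv2.GaussianBlur(a,(0,0),1); return np.abs(a-m).sum()/m.sum()
    x0=np.array(x0,float)
    r=minimize(cost,x0,method="Nelder-Mead",options=dict(initial_simplex=np.vstack([x0,x0+[.01,0,0],x0+[0,.01,0],x0+[0,0,.06]]),maxiter=150,xatol=1e-4,fatol=1e-4))
    return r.x,r.fun
def boxpts(x0,x1,y0,y1,z0,z1): return np.array([[x,y,z] for x in(x0,x1) for y in(y0,y1) for z in(z0,z1)])
E
python3 - <<'E'
from m import *
f=bot.grab_frame("top")
M={}
for l in("lid","plane","mat","chisel","screwdriver","screw_tin","handle"):
    t=bot.trace("top",l)
    if t: M[l]=t[0]["mask"]; print(l,round(t[0]["p"],2),M[l].sum(), at(f,np.array(t[0]["position"])[::-1]*[512,384],{"lid":.141,"plane":.165,"handle":.12}.get(l,.01)).round(3))
np.savez("M.npz",**M)
L=M["lid"]|M["plane"]
a=at(f,(349,187),.141)
# lid local frame centred at panel centre
print("lid",fit(f,L,boxpts(-.103,.103,-.196,.196,.101,.141),[a[0],a[1],-.2]))
b=at(f,(371,183),.165)
print("plane",fit(f,M["plane"],boxpts(-.08,.08,-.025,.025,.141,.170),[b[0],b[1],1.1]))
c=at(f,(174,200),.004)
print("mat",fit(f,M["mat"]|M["chisel"],boxpts(-.15,.15,-.13,.13,0,.004),[c[0],c[1],0]))
im=f["image"].copy()
for k,m in M.items(): cv2.drawContours(im,cv2.findContours(m.astype(np.uint8),0,2)[0],-1,(0,0,255),1)
cv2.imwrite("pics/tr.png",cv2.resize(im[120:290,110:450],(800,400),interpolation=cv2.INTER_CUBIC))
for px in [(288,137),(424,165),(412,237),(273,209)]: print(at(f,px,.141).round(3))
for px in [(320,232),(360,240)]: print(at(f,px,.121).round(3))
E
```

```text
lid 0.6 9506 [ 0.547 -0.226  0.141]
plane 0.7 1335 [ 0.565 -0.3    0.165]
mat 0.9 7463 [0.545 0.267 0.01 ]
chisel 0.88 606 [0.676 0.25  0.01 ]
screwdriver 0.72 276 [ 0.354 -0.246  0.01 ]
screw_tin 0.95 507 [0.352 0.279 0.01 ]
handle 0.71 253 [ 0.42  -0.228  0.12 ]
lid (array([ 0.56015439, -0.24280901, -0.24189772]), np.float64(0.03158717602491379))
plane (array([ 0.5682516 , -0.29844572,  1.04339872]), np.float64(0.1061948612332344))
mat (array([0.56313337, 0.26882554, 0.03460763]), np.float64(0.034762702882289886))
[ 0.702 -0.079  0.141]
[ 0.612 -0.456  0.141]
[ 0.413 -0.405  0.141]
[ 0.501 -0.031  0.141]
[ 0.437 -0.157  0.121]
[ 0.412 -0.265  0.121]
```

View pics/tr.png

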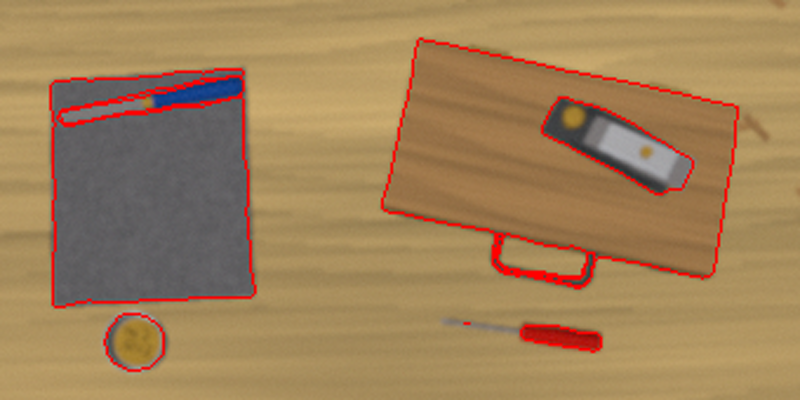

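```bash
cat >> h.py <<'E'
def down(yaw):  # tool down, tool y along world angle yaw
    y=np.array([np.cos(yaw),np.sin(yaw),0]); z=np.array([0,0,-1.]); return R.from_matrix(np.c_[np.cross(y,z),y,z])
def go(p,Rt,s=None):
    s=s or bot.read_state(); R0=R.from_quat(s["orientation"]); t=(R0.inv()*Rt).as_rotvec()/2/np.pi
    d=np.array(p)-s["tcp_pos"]
    print("turn",t.round(4),"shift before turn",(R0.inv().apply(d)/.4).round(4),"after turn",(Rt.inv().apply(d)/.4).round(4))
E
python3 - <<'E'
from h import *
s=bot.read_state(); print({k:np.round(v,3).tolist() for k,v in s.items()}); print(R.from_quat(s["orientation"]).as_matrix().round(3))
for yw in (1.043+np.pi/2,1.043-np.pi/2): go([.568-.004,-.298-.007,.26],down(yw))
E
```

```text
{'clock': 1.9, 'qpos': [1.051, 0.628, 0.039, 1.517, -0.027, 0.996, -0.02], 'qd': [-0.001, 0.001, -0.002, 0.002, 0.0, 0.001, -0.001], 'tau': [-0.0, -56.326, 1.226, -19.378, 0.011, 0.002, 0.0], 'tcp_pos': [0.285, -0.584, 0.231], 'orientation': [0.974, 0.225, 0.0, 0.0], 'ft_force': [0.762, -0.159, 0.313], 'moment': [0.012, 0.006, -0.007], 'gripper_force': 0.0, 'grip_width': 0.085}
[[ 0.899  0.438  0.   ]
 [ 0.438 -0.899 -0.   ]
 [ 0.     0.    -1.   ]]
turn [-0.     -0.      0.4062] shift before turn [ 0.933  -0.3217 -0.0717] after turn [-0.9544 -0.2511 -0.0717]
turn [ 0.     -0.     -0.0938] shift before turn [ 0.933  -0.3217 -0.0717] after turn [ 0.9544  0.2511 -0.0717]
```

Emit:
move_arm:
  deltas:
    - [[0,0,-0.018],[0,0,-0.0235],85]
    - [[0,0,-0.018],[0,0,-0.0235],85]
    - [[0,0,-0.018],[0,0,-0.0235],85]
    - [[0,0,-0.018],[0,0,-0.0233],85]
    - [[0.08,0.021,0],[0,0,0],85]
    - [[0.08,0.021,0],[0,0,0],85]
    - [[0.08,0.021,0],[0,0,0],85]
    - [[0.08,0.021,0],[0,0,0],85]
    - [[0.08,0.021,0],[0,0,0],85]
    - [[0.08,0.021,0],[0,0,0],85]
    - [[0.08,0.021,0],[0,0,0],85]
    - [[0.08,0.021,0],[0,0,0],85]
    - [[0.08,0.021,0],[0,0,0],85]
    - [[0.08,0.021,0],[0,0,0],85]
    - [[0.08,0.021,0],[0,0,0],85]
    - [[0.074,0.02,0],[0,0,0],85]
    - [[0,0,0],[0,0,0],85]
    - [[0,0,0],[0,0,0],85]

```text
clock: 3.7
tcp_pos: [0.5641, -0.3045, 0.26]
orientation: [0.867, 0.499, -0.0, -0.0]
ft_force: [-0.8, 0.0, -0.2]
grip_width: 0.0852
gripper_force: 0.0
```

Run:
```python
from h import *
s=bot.read_state(); print(s["tcp_pos"],s["qpos"]); go([.564,-.305,.146],down(1.043-np.pi/2))
f=bot.grab_frame("top"); cv2.imwrite("pics/t2.png",cv2.resize(f["image"][120:270,270:470],(800,600),interpolation=cv2.INTER_CUBIC))
f=bot.grab_frame("scene"); cv2.imwrite("pics/s2.png",cv2.resize(f["image"][120:270,100:300],(800,600),interpolation=cv2.INTER_CUBIC))
```

```text
[ 0.56411733 -0.30449727  0.25998978] [ 0.53374573  0.59023296 -0.1390783   1.5058379   0.08931754  1.05199722
 -0.15236455]
turn [-0.      0.0001  0.0003] shift before turn [-0.0011  0.0004  0.285 ] after turn [-0.0012  0.0004  0.285 ]
```

View pics/s2.png

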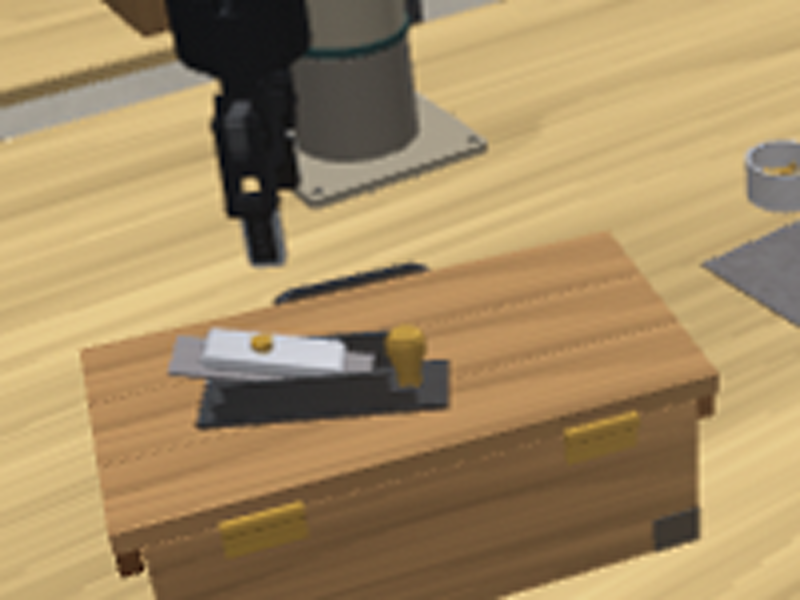

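The scene crop shows the plane with its blade overhanging the heel. Sole corners in the crop are about heel (198,428) and toe (449,408). I'll check my estimate against these.

Run:
```python
from m import *
f=bot.grab_frame("scene")
# heel/toe right-edge bottom corners (scene sees plane's y- side)
a=at(f,(100+198/4,120+428/4),.141); b=at(f,(100+449/4,120+408/4),.141); c=at(f,(100+449/4,120+360/4),.157)
print(a,b,np.linalg.norm(b-a),np.arctan2(b[1]-a[1],b[0]-a[0]))
x=np.array([.5683,-.2984,1.043])
u=np.array([np.cos(x[2]),np.sin(x[2])]);v=np.array([-u[1],u[0]])
for p in((-.08,-.025),(.08,-.025),(.08,.025),(-.08,.025)): print(p,x[:2]+u*p[0]+v*p[1])
```

```text
[ 0.55031643 -0.37643233  0.141     ] [ 0.63134981 -0.23882736  0.141     ] 0.15969201259438162 1.0385903582230207
(-0.08, -0.025) [ 0.54960751 -0.38010429]
(0.08, -0.025) [ 0.63018844 -0.24187725]
(0.08, 0.025) [ 0.58699249 -0.21669571]
(-0.08, 0.025) [ 0.50641156 -0.35492275]
```

Emit:
move_arm:
  deltas:
    - [[0.004,0,0.05],[0,0,0],85]
    - [[0.004,0,0.05],[0,0,0],85]
    - [[0.002,0,0.05],[0,0,0],85]
    - [[0,0,0.05],[0,0,0],85]
    - [[0,0,0.03],[0,0,0],85]
    - [[0,0,0.03],[0,0,0],85]
    - [[0,0,0.02],[0,0,0],85]
    - [[0,0,0.005],[0,0,0],85]
    - [[0,0,0],[0,0,0],40]
    - [[0,0,0],[0,0,0],40]
    - [[0,0,0],[0,0,0],40]
    - [[0,0,0],[0,0,0],40]
    - [[0,0,0],[0,0,0],40]
    - [[0,0,0],[0,0,0],40]
    - [[0,0,0],[0,0,0],40]
    - [[0,0,0],[0,0,0],40]
  grip_force: 60

```text
clock: 5.45
tcp_pos: [0.5668, -0.3021, 0.1472]
orientation: [0.867, 0.498, 0.001, 0.001]
ft_force: [1.6, -0.5, 5.4]
grip_width: 0.0487
gripper_force: 64.6
```

Emit:
move_arm:
  deltas:
    - [[0,0,-0.02],[0,0,0],40]
    - [[0,0,-0.04],[0,0,0],40]
    - [[0,0,-0.06],[0,0,0],40]
    - [[0,0,-0.06],[0,0,0],40]
    - [[0,0,-0.04],[0,0,0],40]
    - [[0,0,-0.02],[0,0,0],40]
    - [[0,0,0],[0,0,-0.01],40]
    - [[0,0,0],[0,0,-0.02],40]
    - [[0,0,0],[0,0,-0.02],40]
    - [[0,0,0],[0,0,-0.02],40]
    - [[0,0,0],[0,0,-0.012],40]
    - [[0,0,0],[0,0,-0.007],40]
    - [[0,0,0],[0,0,0],40]

```text
clock: 6.75
tcp_pos: [0.5645, -0.3012, 0.2405]
orientation: [0.696, 0.718, -0.001, -0.002]
ft_force: [-0.4, -0.0, -6.7]
grip_width: 0.0491
gripper_force: 63.6
```

Run:
```python
from h import *
s=bot.read_state(); print(s["tcp_pos"],s["ft_force"],s["grip_width"]); go([.525,.260,.17],down(.035))
```

```text
[ 0.56449712 -0.30122994  0.2404946 ] [-0.40513706 -0.04048541 -6.73316095] 0.049117373737167236
turn [-0.0005 -0.0003 -0.0006] shift before turn [ 1.4052 -0.0539  0.1791] after turn [ 1.4057 -0.0496  0.1762]
```

Emit:
move_arm:
  deltas:
    - [[0.02,0,0],[0,0,0],40]
    - [[0.05,-0.002,0],[0,0,0],40]
    - [[0.08,-0.004,0],[0,0,0],40]
    - [[0.08,-0.004,0],[0,0,0],40]
    - [[0.08,-0.004,0],[0,0,0],40]
    - [[0.08,-0.004,0],[0,0,0],40]
    - [[0.08,-0.004,0],[0,0,0],40]
    - [[0.08,-0.004,0],[0,0,0],40]
    - [[0.08,-0.004,0],[0,0,0],40]
    - [[0.08,-0.004,0],[0,0,0],40]
    - [[0.08,-0.004,0],[0,0,0],40]
    - [[0.08,-0.004,0],[0,0,0],40]
    - [[0.08,-0.003,0.01],[0,0,0],40]
    - [[0.08,-0.003,0.02],[0,0,0],40]
    - [[0.08,-0.002,0.03],[0,0,0],40]
    - [[0.08,-0.002,0.04],[0,0,0],40]
    - [[0.08,-0.001,0.04],[0,0,0],40]
    - [[0.08,0,0.02],[0,0,0],40]
    - [[0.05,0,0.01],[0,0,0],40]
    - [[0.025,0,0],[0,0,0],40]

```text
clock: 8.75
tcp_pos: [0.5248, 0.2707, 0.1733]
orientation: [0.695, 0.719, -0.0, -0.001]
ft_force: [0.5, 0.2, -5.2]
grip_width: 0.0488
gripper_force: 63.5
```

Emit:
move_arm:
  deltas:
    - [[0,0,0],[0,0,0],40]
    - [[0,0,0],[0,0,0],40]

```text
clock: 8.95
tcp_pos: [0.5269, 0.2659, 0.1743]
orientation: [0.696, 0.718, -0.001, 0.001]
ft_force: [-0.2, -1.4, -5.8]
grip_width: 0.0491
gripper_force: 63.6
```

Run:
```python
from h import *
s=bot.read_state(); print(s["tcp_pos"],s["ft_force"],s["grip_width"],s["qpos"]); go([.525,.260,.014],down(.035))
f=bot.grab_frame("scene"); cv2.imwrite("pics/s3.png",cv2.resize(f["image"][90:240,240:440],(800,600),interpolation=cv2.INTER_CUBIC))
```

```text
[0.52687349 0.26589439 0.17430125] [-0.24309335 -1.42949745 -5.81518018] 0.04906348434987512 [-0.33113534  0.62270335 -0.29113337  1.74272069  0.2351028   0.81111716
 -0.70324484]
turn [ 0.      0.0003 -0.0008] shift before turn [-0.0139 -0.0052  0.4008] after turn [-0.0146 -0.0052  0.4008]
```

View pics/s3.png

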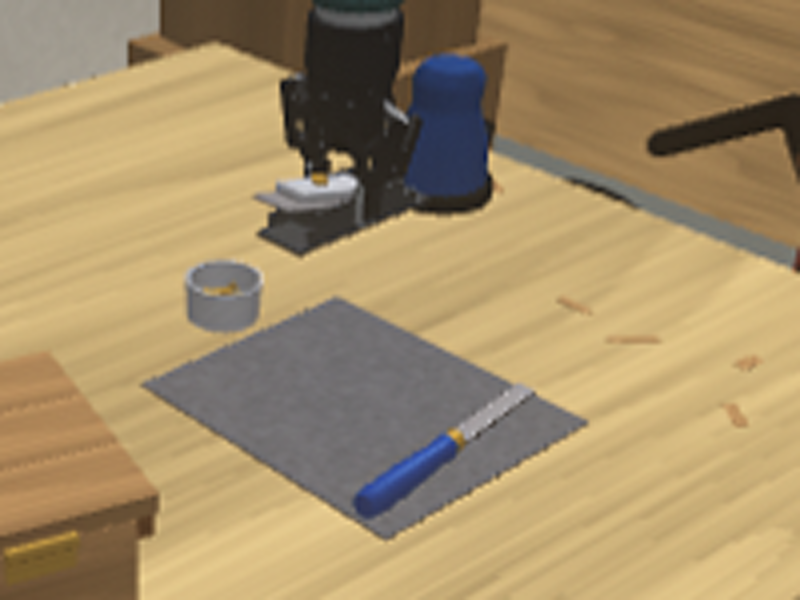

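The plane hangs level at about crop (320,215), above the near part of the mat. The chisel is at (445,455) and the tin at (223,295), both clear. Lowering now.

Emit:
move_arm:
  deltas:
    - [[-0.007,-0.003,0.03],[0,0,0],40]
    - [[-0.007,-0.002,0.06],[0,0,0],40]
    - [[0,0,0.07],[0,0,0],40]
    - [[0,0,0.07],[0,0,0],40]
    - [[0,0,0.06],[0,0,0],40]
    - [[0,0,0.04],[0,0,0],40]
    - [[0,0,0.025],[0,0,0],40]
    - [[0,0,0.015],[0,0,0],40]
    - [[0,0,0.01],[0,0,0],40]
    - [[0,0,0.008],[0,0,0],40]
    - [[0,0,0.005],[0,0,0],40]
    - [[0,0,0.005],[0,0,0],40]
    - [[0,0,0],[0,0,0],40]
    - [[0,0,0],[0,0,0],40]

```text
clock: 10.4
tcp_pos: [0.525, 0.2619, 0.0151]
orientation: [0.696, 0.718, 0.0, 0.0]
ft_force: [0.2, 1.1, -6.2]
grip_width: 0.0488
gripper_force: 63.5
```

Emit:
move_arm:
  deltas:
    - [[0,0,0.004],[0,0,0],40]
    - [[0,0,0.004],[0,0,0],40]
    - [[0,0,0.003],[0,0,0],40]
    - [[0,0,0],[0,0,0],40]
    - [[0,0,0],[0,0,0],40]

```text
clock: 10.9
tcp_pos: [0.5249, 0.2617, 0.0105]
orientation: [0.696, 0.718, -0.0, 0.0]
ft_force: [0.8, -0.5, -6.1]
grip_width: 0.0493
gripper_force: 63.7
```

Emit:
move_arm:
  deltas:
    - [[0,0,0.002],[0,0,0],40]
    - [[0,0,0.002],[0,0,0],40]
    - [[0,0,0],[0,0,0],40]
    - [[0,0,0],[0,0,0],40]

```text
clock: 11.3
tcp_pos: [0.5249, 0.2618, 0.0102]
orientation: [0.696, 0.718, 0.0, 0.0]
ft_force: [-3.0, -1.8, 6.5]
grip_width: 0.049
gripper_force: 65.1
```

Emit:
move_arm:
  deltas:
    - [[0,0,0],[0,0,0],52]
    - [[0,0,0],[0,0,0],58]
    - [[0,0,0],[0,0,0],66]
    - [[0,0,0],[0,0,0],76]
    - [[0,0,0],[0,0,0],85]
    - [[0,0,0],[0,0,0],85]
    - [[0,0,0],[0,0,0],85]
    - [[0,0,-0.01],[0,0,0],85]
    - [[0,0,-0.03],[0,0,0],85]
    - [[0,0,-0.06],[0,0,0],85]
    - [[0,0,-0.1],[0,0,0],85]
    - [[0,0,-0.1],[0,0,0],85]
    - [[0,0,-0.1],[0,0,0],85]
    - [[0,0,-0.1],[0,0,0],85]
    - [[0,0,-0.1],[0,0,0],85]

```text
clock: 12.8
tcp_pos: [0.5246, 0.2616, 0.2518]
orientation: [0.696, 0.718, 0.001, 0.0]
ft_force: [0.2, 0.7, 0.3]
grip_width: 0.0846
gripper_force: 0.0
```

Run:
```python
from m import *
s=bot.read_state();print(s["qpos"])
f=bot.grab_frame("top"); g=bot.grab_frame("scene")
L=bot.trace("top","lid"); x,c=fit(f,L[0]["mask"],boxpts(-.103,.103,-.196,.196,.101,.141),[.56,-.243,-.24]); print("lid",x,c)
u=np.array([np.cos(x[2]),np.sin(x[2]),0]);v=np.array([-u[1],u[0],0]); C=np.array([x[0],x[1],0])
H=C+u*.103+[0,0,.125]; hm=C-u*.143+[0,0,.121]; print("hinge",H,"hm",hm)
t=bot.trace("top","handle")[0]["mask"]; rr,cc=np.nonzero(t)
P=np.array([at(f,(a,b),.121) for a,b in zip(cc,rr)]); q=(P-hm)@np.c_[u,v]; 
k=np.abs(q[:,1])<.035; print("bar x off",np.percentile(q[k,0],[5,50,95]),"y ext",np.percentile(q[:,1],[1,99]),"z sc handle",)
pl=bot.trace("top","plane")
for r in pl: print(r["p"],r["position"],r["mask"].sum())
a,b=f["image"].copy(),g["image"].copy()
for im,F in((a,f),(b,g)):
    for pts in ([hm-v*.055,hm+v*.055],[hm+v*.055,hm+v*.055+u*.04],[hm-v*.055,hm-v*.055+u*.04]):
        q=proj(F,pts); cv2.line(im,tuple(map(int,q[0]*16)),tuple(map(int,q[1]*16)),(0,255,255),1,cv2.LINE_AA,4)
cv2.imwrite("pics/v4.png",np.vstack([np.hstack([cv2.resize(a[130:280,120:220],(400,600))[:300*2],cv2.resize(b[170:245,160:210],(400,600))])]))
for px in [(337.5,192)]: pass
```

```text
[-0.30068614  0.52818157 -0.32560908  1.67163033  0.19649348  0.97283501
 -0.66419534]
lid [ 0.56098517 -0.24160272 -0.24187248] 0.03631244972348213
hinge [ 0.66098697 -0.26627339  0.125     ] hm [ 0.42214774 -0.20735122  0.121     ]
bar x off [-0.00503558  0.00028686  0.00652095] y ext [-0.06060017  0.06038136] z sc handle
0.58 [0.5406, 0.373] 356
```

View pics/v4.png

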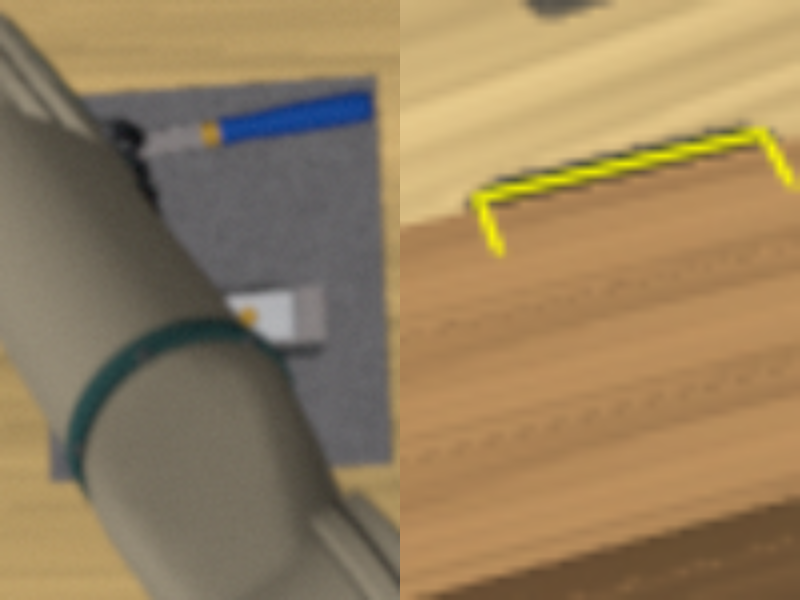

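The left half shows the plane on the mat, partly hidden by the arm and well clear of the chisel. In the right half the predicted handle outline lies on the real bar. Moving above the handle now.

Run:
```python
from h import *
go([.422,-.207,.23],down(-.242))
```

```text
turn [0.     0.     0.0435] shift before turn [-1.1623 -0.293   0.0485] after turn [-1.1982  0.0318  0.0482]
```

Emit:
move_arm:
  deltas:
    - [[0,0,0],[0,0,0.022],60]
    - [[0,0,0],[0,0,0.0215],40]
    - [[-0.03,0,0],[0,0,0],36]
    - [[-0.07,0.002,0],[0,0,0],36]
    - [[-0.08,0.002,0],[0,0,0],36]
    - [[-0.08,0.002,0],[0,0,0],36]
    - [[-0.08,0.002,0],[0,0,0],36]
    - [[-0.08,0.002,0],[0,0,0],36]
    - [[-0.08,0.002,0],[0,0,0],36]
    - [[-0.08,0.002,0],[0,0,0],36]
    - [[-0.08,0.002,0],[0,0,0],36]
    - [[-0.08,0.002,0],[0,0,0],36]
    - [[-0.08,0.002,0],[0,0,0],36]
    - [[-0.08,0.002,0],[0,0,0],36]
    - [[-0.08,0.002,0],[0,0,0],36]
    - [[-0.08,0.002,0],[0,0,0],36]
    - [[-0.08,0.004,0.01],[0,0,0],36]
    - [[-0.04,0.002,0.03],[0,0,0],36]
    - [[-0.018,0.002,0.008],[0,0,0],36]
    - [[0,0,0],[0,0,0],36]

```text
clock: 15.05
tcp_pos: [0.4223, -0.2065, 0.2285]
orientation: [0.787, 0.617, -0.001, -0.001]
ft_force: [-0.2, -0.6, 0.5]
grip_width: 0.0358
gripper_force: 0.0
```

Emit:
move_arm:
  deltas:
    - [[0,0,0],[0,0,0],36]
    - [[0,0,0],[0,0,0],36]

```text
clock: 15.25
tcp_pos: [0.424, -0.2052, 0.2299]
orientation: [0.786, 0.618, 0.0, -0.0]
ft_force: [0.0, -0.8, -0.7]
grip_width: 0.036
gripper_force: 0.0
```

Run:
```python
from m import *
s=bot.read_state();print(s["tcp_pos"],s["qpos"],s["grip_width"])
go([.422,-.207,.102],down(-.242))
f=bot.grab_frame("top"); M={l:(bot.trace("top",l) or [None])[0] for l in("plane","mat","chisel","screw_tin")}
print({k:(v["p"],v["mask"].sum()) for k,v in M.items() if v})
m=M["plane"]["mask"]
xp,c=fit(f,m,boxpts(-.08,.08,-.025,.025,.004,.033),[.525,.265,1.605]); print("plane",xp,c)
xm,c=fit(f,M["mat"]["mask"]|m|M["chisel"]["mask"],boxpts(-.15,.15,-.13,.13,0,.004),[.563,.269,.035]); print("mat",xm,c)
im=np.vstack([np.hstack([cv2.resize(f["image"][140:290,110:230],(400,500)),cv2.resize(f["image"][150:270,280:376],(400,500))])]); cv2.imwrite("pics/v5.png",im)
```

```text
[ 0.42396326 -0.20522184  0.22985308] [ 0.52599114  0.38171449 -0.18180071  1.99749081  0.09585389  0.77023055
  0.04931369] 0.03595532121988759
turn [ 0.     -0.0001  0.0005] shift before turn [-0.0057 -0.0038  0.3196] after turn [-0.0055 -0.0037  0.3196]
{'plane': (0.96, np.int64(894)), 'mat': (0.73, np.int64(6497)), 'chisel': (0.86, np.int64(469)), 'screw_tin': (0.87, np.int64(608))}
plane [0.52218749 0.26130843 1.56601559] 0.13382011651992798
mat [0.56369431 0.26847106 0.0365485 ] 0.05803729593753815
```

View pics/v5.png

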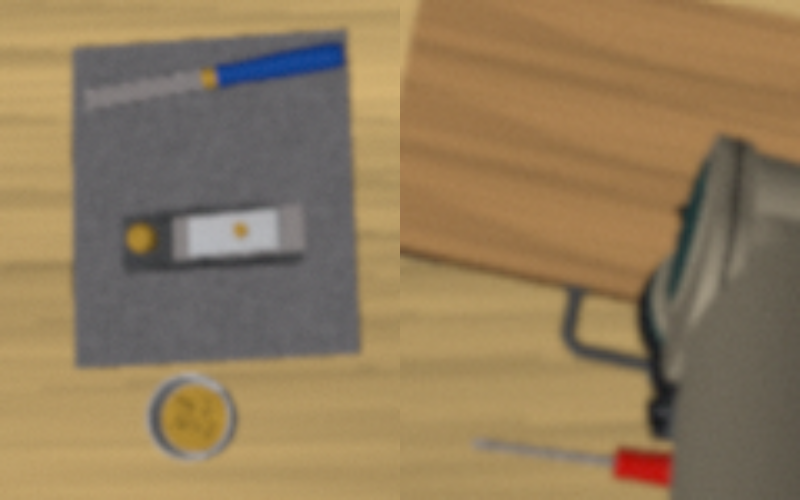

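The plane sits wholly on the mat at crop (213,238), clear of the chisel and tin. The handle is free under the wrist. Descending to it.

Emit:
move_arm:
  deltas:
    - [[-0.003,-0.002,0.04],[0,0,0],36]
    - [[-0.003,-0.002,0.06],[0,0,0],36]
    - [[0,0,0.06],[0,0,0],36]
    - [[0,0,0.05],[0,0,0],36]
    - [[0,0,0.03],[0,0,0],36]
    - [[0,0,0.03],[0,0,0],36]
    - [[0,0,0.02],[0,0,0],36]
    - [[0,0,0.02],[0,0,0],36]
    - [[0,0,0.01],[0,0,0],36]
    - [[0,0,0],[0,0,0],36]
    - [[0,0,0],[0,0,0],36]

```text
clock: 16.6
tcp_pos: [0.4214, -0.2088, 0.102]
orientation: [0.787, 0.617, 0.0, 0.0]
ft_force: [-0.7, -1.1, 0.2]
grip_width: 0.0362
gripper_force: 0.0
```

Run:
```python
from h import *
s=bot.read_state();print(s["tcp_pos"],s["qpos"],s["grip_width"],s["ft_force"])
go([.422,-.207,.102],down(-.242))
```

```text
[ 0.42143812 -0.20876301  0.10195538] [ 0.48655973  0.59350806 -0.12455986  2.1229441   0.16619565  0.43349986
 -0.00966357] 0.036179184316016307 [-0.72813291 -1.12850293  0.24404064]
turn [0.0001 0.     0.    ] shift before turn [ 0.0046  0.0003 -0.0001] after turn [ 0.0046  0.0003 -0.0001]
```

Emit:
move_arm:
  deltas:
    - [[0,0,0],[0,0,0],20]
    - [[0,0,0],[0,0,0],4]
    - [[0,0,0],[0,0,0],4]
    - [[0,0,0],[0,0,0],4]
    - [[0,0,0],[0,0,0],4]
    - [[0,0,0],[0,0,0],4]
  grip_force: 50

```text
clock: 17.2
tcp_pos: [0.4227, -0.2091, 0.1022]
orientation: [0.787, 0.617, 0.001, 0.001]
ft_force: [4.4, -1.0, 3.5]
grip_width: 0.0082
gripper_force: 48.9
```

```bash
cat > arc.py <<'E'
from h import *
# TCP path: bar centre at lid angle th; tool turned by a*th about the hinge axis, grasp point at bar
s=bot.read_state(); print(s["tcp_pos"],s["ft_force"],s["grip_width"])
yaw=-.242; u=np.array([np.cos(yaw),np.sin(yaw),0]); v=np.array([-u[1],u[0],0]); H=np.array([.661,-.2663,.125]); z=np.array([0,0,1.])
def bar(th): c,sn=np.cos(th),np.sin(th); return H+u*(-.246*c-.004*sn)+z*(.246*sn-.004*c)
def ang(p): d=np.array(p)-H; return np.arctan2(d[2],-(d@u))+np.arctan2(.004,.246)
if __name__=="__main__":
    # positive opening = rotation about +v axis (moves -u up): check sign
    R0=down(yaw); k=.5
    g0=s["tcp_pos"]-R0.as_matrix()[:,2]*.019; e=g0-bar(0); print("grasp-bar",e)
    ths=np.radians(np.arange(0,61,3)); ths=ths[:]
    prev=None
    for th in ths:
        Rt=R.from_rotvec(v*k*th)*R0; p=bar(th)+R.from_rotvec(v*th).apply(e)+Rt.as_matrix()[:,2]*.019
        if prev: print(round(np.degrees(th)),(prev[1].inv().apply(p-prev[0])/.4).round(4),((prev[1].inv()*Rt).as_rotvec()/2/np.pi).round(4))
        prev=(p,Rt)
E
python3 arc.py
```

```text
[ 0.42273078 -0.20911549  0.10221711] [ 4.4143962  -1.03608203  3.54568769] 0.008195577198978288
grasp-bar [ 0.0005625  -0.00176812  0.00021711]
3 [-0.     -0.0009 -0.0321] [ 0.0042 -0.      0.    ]
6 [-0.     -0.0001 -0.0321] [ 0.0042 -0.     -0.    ]
9 [ 0.      0.0008 -0.032 ] [0.0042 0.     0.    ]
12 [ 0.      0.0016 -0.032 ] [ 0.0042 -0.     -0.    ]
15 [ 0.      0.0025 -0.0319] [0.0042 0.     0.    ]
18 [-0.      0.0033 -0.0318] [ 0.0042  0.     -0.    ]
21 [-0.      0.0041 -0.0316] [ 0.0042  0.     -0.    ]
24 [-0.      0.0049 -0.0315] [ 0.0042 -0.     -0.    ]
27 [ 0.      0.0058 -0.0313] [0.0042 0.     0.    ]
30 [ 0.      0.0066 -0.0311] [ 0.0042  0.     -0.    ]
33 [ 0.      0.0074 -0.0309] [0.0042 0.     0.    ]
36 [ 0.      0.0082 -0.0307] [0.0042 0.     0.    ]
39 [-0.      0.009  -0.0304] [ 0.0042 -0.     -0.    ]
42 [-0.      0.0098 -0.0301] [0.0042 0.     0.    ]
45 [ 0.      0.0106 -0.0298] [ 0.0042 -0.     -0.    ]
48 [-0.      0.0113 -0.0295] [ 0.0042  0.     -0.    ]
51 [ 0.      0.0121 -0.0292] [ 0.0042 -0.      0.    ]
54 [-0.      0.0129 -0.0288] [ 0.0042 -0.      0.    ]
57 [ 0.      0.0136 -0.0284] [ 0.0042  0.     -0.    ]
60 [-0.      0.0144 -0.028 ] [0.0042 0.     0.    ]
```

Emit:
move_arm:
  deltas:
    - [[0,0,-0.008],[0.001,0,0],4]
    - [[0,-0.0005,-0.016],[0.0021,0,0],4]
    - [[0,-0.0004,-0.016],[0.0021,0,0],4]
    - [[0,0,-0.016],[0.0021,0,0],4]
    - [[0,0,-0.016],[0.0021,0,0],4]
    - [[0,0.0004,-0.016],[0.0021,0,0],4]
    - [[0,0.0004,-0.016],[0.0021,0,0],4]
    - [[0,0.0008,-0.016],[0.0021,0,0],4]
    - [[0,0.0008,-0.016],[0.0021,0,0],4]
    - [[0,0.001,-0.016],[0.0021,0,0],4]
    - [[0,0.001,-0.008],[0.001,0,0],4]
    - [[0,0,0],[0,0,0],4]

```text
clock: 18.4
tcp_pos: [0.427, -0.2102, 0.165]
orientation: [0.786, 0.615, -0.04, -0.051]
ft_force: [5.4, -1.9, -5.6]
grip_width: 0.0078
gripper_force: 48.8
```

```bash
cat > st.py <<'E'
from arc import *
Rm=R.from_quat(s["orientation"]).as_matrix(); g=s["tcp_pos"]-Rm[:,2]*.019
th=ang(g); print("th",np.degrees(th),"radius err",np.linalg.norm((g-H)@np.c_[u,z])-.246,"tilt",np.degrees(np.arctan2(-Rm[:,2]@u,-Rm[2,2])),"lat",(g-H)@v, s["qpos"].round(2))
E
python3 st.py
```

```text
[ 0.42702527 -0.21019049  0.16496018] [ 5.39280907 -1.94864784 -5.55238195] 0.00782298901686143
th 14.80126356973092 radius err -0.0007103984336009062 tilt 7.45567084862865 lat -0.0015962552455200207 [ 0.49  0.54 -0.15  1.95  0.13  0.79  0.02]
```

Emit:
move_arm:
  deltas:
    - [[0,0.0015,-0.016],[0.0021,0,0],4]
    - [[0,0.0018,-0.016],[0.0021,0,0],4]
    - [[0,0.0041,-0.0316],[0.0042,0,0],4]
    - [[0,0.0049,-0.0315],[0.0042,0,0],4]
    - [[0,0.0058,-0.0313],[0.0042,0,0],4]
    - [[0,0.0066,-0.0311],[0.0042,0,0],4]
    - [[0,0.0074,-0.0309],[0.0042,0,0],4]
    - [[0,0.0082,-0.0307],[0.0042,0,0],4]
    - [[0,0.009,-0.0304],[0.0042,0,0],4]
    - [[0,0.0098,-0.0301],[0.0042,0,0],4]
    - [[0,0.0106,-0.0298],[0.0042,0,0],4]
    - [[0,0.0113,-0.0295],[0.0042,0,0],4]
    - [[0,0.006,-0.0147],[0.0021,0,0],4]
    - [[0,0.006,-0.0146],[0.0021,0,0],4]
    - [[0,0.003,-0.007],[0.001,0,0],4]
    - [[0,0,0],[0,0,0],4]
    - [[0,0,0],[0,0,0],4]

```text
clock: 20.1
tcp_pos: [0.499, -0.2281, 0.297]
orientation: [0.767, 0.6, -0.141, -0.18]
ft_force: [-5.0, -0.3, 1.0]
grip_width: 0.0081
gripper_force: 49.0
```

```bash
cat >> st.py <<'E'
R0=R.from_quat(s["orientation"]); t1=np.radians(60)
for T in (t1,):
    d=bar(T)-bar(th); Rt=R.from_rotvec(v*.5*(T-th))*R0; p=s["tcp_pos"]+d+(Rt.as_matrix()-Rm)[:,2]*.019; go(p,Rt,s)
E
python3 st.py
```

```text
[ 0.49901781 -0.22810828  0.29695834] [-5.02074531 -0.30963955  1.03236256] 0.008053497709412043
th 51.03830956001567 radius err 0.0003124690916353201 tilt 26.372193206706797 lat -0.0017379683112989303 [ 0.42  0.69 -0.13  1.31  0.11  1.61  0.03]
turn [ 0.0124 -0.     -0.    ] shift before turn [ 0.      0.0417 -0.0848] after turn [ 0.      0.035  -0.0878]
```

Emit:
move_arm:
  deltas:
    - [[0,0.003,-0.0075],[0.001,0,0],4]
    - [[0,0.006,-0.0145],[0.0021,0,0],4]
    - [[0,0.0064,-0.0145],[0.0021,0,0],4]
    - [[0,0.0064,-0.0143],[0.0021,0,0],4]
    - [[0,0.0068,-0.0143],[0.0021,0,0],4]
    - [[0,0.0066,-0.014],[0.002,0,0],4]
    - [[0,0.0033,-0.007],[0.001,0,0],4]
    - [[0,0,0],[0,0,0],4]
    - [[0,0,0],[0,0,0],4]
    - [[0,0,0],[0,0,0],4]

```text
clock: 21.1
tcp_pos: [0.5291, -0.2356, 0.321]
orientation: [0.759, 0.595, -0.163, -0.208]
ft_force: [-4.5, 1.4, 2.3]
grip_width: 0.0086
gripper_force: 49.1
```

```bash
python3 st.py
python3 - <<'E'
from h import *
from arc import H,u,v,z
f=bot.grab_frame("scene"); im=f["image"].copy()
th=np.radians(60); U=u*np.cos(th)-z*np.sin(th); N=z*np.cos(th)+u*np.sin(th)
for T,col in((57,(255,0,0)),(60,(0,255,255)),(63,(0,255,0))):
    th=np.radians(T); U=u*np.cos(th)-z*np.sin(th); N=z*np.cos(th)+u*np.sin(th)
    P=[H+N*.016+v*.196,H+N*.016+v*.196-U*.206,H+N*.016-v*.196-U*.206,H+N*.016-v*.196]
    cv2.polylines(im,[np.int32(proj(f,P)*16)],True,col,1,cv2.LINE_AA,4)
cv2.imwrite("pics/s6.png",cv2.resize(im[80:290,80:360],(800,600),interpolation=cv2.INTER_CUBIC))
E
```

```text
[ 0.52908945 -0.23562733  0.32100807] [-4.54062325  1.36702331  2.29825232] 0.008617230122765445
th 60.302333889611226 radius err 0.000785195348087131 tilt 30.64665071835833 lat -0.0018259815993712319 [ 0.39  0.77 -0.12  1.1   0.11  1.81  0.04]
turn [-0.0004  0.      0.    ] shift before turn [ 0.     -0.0014  0.0029] after turn [ 0.     -0.0014  0.0028]
[ 0.52908945 -0.23562733  0.32100807] [-4.54062325  1.36702331  2.29825232] 0.008617230122765445
```

View pics/s6.png

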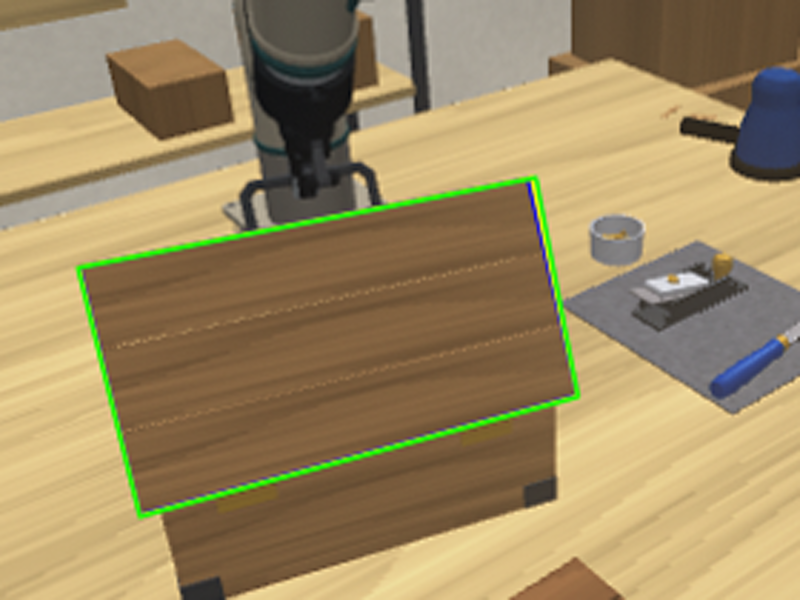

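The lid is open at about 60.3° by kinematics. The gripper holds the handle bar at crop (310,180), and the plane stands on the mat at (690,290). I'll let it settle, then hand in.

Emit:
move_arm:
  deltas:
    - [[0,0,0],[0,0,0],4]
    - [[0,0,0],[0,0,0],4]
    - [[0,0,0],[0,0,0],4]
    - [[0,0,0],[0,0,0],4]
    - [[0,0,0],[0,0,0],4]

```text
clock: 21.65
tcp_pos: [0.5291, -0.2356, 0.321]
orientation: [0.759, 0.595, -0.163, -0.208]
ft_force: [-4.2, 0.5, 2.4]
grip_width: 0.0082
gripper_force: 49.1
```

```bash
python3 st.py; python3 -c "
from bench import bot
print(abs(bot.read_state()['qd']).max()); print(bot.finish_job())"
```

```text
[ 0.52906627 -0.23563752  0.3210062 ] [-4.23826324  0.5268326   2.43797959] 0.008202594544074501
th 60.29796184341107 radius err 0.0007949418290583155 tilt 30.642750779013436 lat -0.0018414234123993178 [ 0.39  0.77 -0.12  1.1   0.11  1.81  0.04]
turn [-0.0004  0.      0.    ] shift before turn [ 0.     -0.0014  0.0028] after turn [ 0.     -0.0014  0.0028]
0.0020359255984447717
the job is handed in; nothing more can be done
None
```

The block plane is sole down and wholly on the grey mat, touching nothing, and the lid is held still by its handle at about 60.3° (worked out from the arm's pose); I handed the job in at about 22 s.

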